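Fetch the pepper mill from the spice drawer

ROBOT

A 6-joint arm with a two-finger parallel gripper is mounted at the origin on the work surface. World frame = base frame: x ahead of the robot, y to its left, z up, the work surface at z = 0. Lengths are in mm, angles in rad, forces in N, time in s.
With the tool pointing down it reaches from about 350 to 775 mm from the base axis. Payload 7.3 kg.
Tool frame: the origin (TCP) lies at the centre of the arm's flange, where the gripper is bolted on; the fingertips stand 178 mm ahead of it and the grasp point (between the pads) lies 159 mm ahead of it; z points along the fingers, y is the direction in which the jaws open and shut (so a half turn about z gives the same grasp; the last joint's range is limited). The gripper opens to 92 mm and grips with 3 to 60 N. Pads are 19 mm wide; open, the fingers measure 130 mm over their backs; the gripper's body (75 mm by 190 mm) begins 47 mm behind the grasp point.
Start: joints at [1.177, 0.342, 1.524, -0, 1.275, -0.146], TCP at [128.745, 508.972, 404.741] pointing down, gripper open.
Joint ranges: [-2.53, 2.53], [-0.77, 2.02], [0.04, 2.7], [-1, 4.14], [0.28, 2.66], [-3.11, 3.11]. Speed limits (rad/s): [2.57, 2.57, 3.14, 3.14, 3.14, 3.14].

INTERFACE

Orientations are given as [roll, pitch, yaw] about the fixed x, y, z axes, in that order (R = Rz(yaw) Ry(pitch) Rx(roll)).
In Python, from plant import get_obs, capture, close_job gives the robot as it stands. The module is installed in compiled form; this text tells all that it offers.
- The arm moves only by the shell command python3 -m pendant 'ROWS'. ROWS is JSON, a list of rows, each a list of 3 entries, a list of its own where there are three numbers: the shift along the tool's x, y, z in m, then the turn, a rotation vector about the tool's x, y, z in rad, then the finger opening in m, from 0 to 0.0918. In form: [[[tx, ty, tz], [wx, wy, wz], fingers], ...]. A call has 1 to 10 rows; each row is the pose to reach, as a shift and turn from the pose commanded when the call began, along the tool's axes at that moment; what a row does not reach only later rows make up. A row lasts 1/12 s, in which the tool goes at most 41.7 mm and 7.16 degrees, less where a joint would pass 70% of its speed; a pose out of reach is approached as far as the arm can. A call with a gripper value outside its range is refused whole. The fingers move at their own pace and stop on an object; the grip force is fixed at half the most. Time passes only in rows, so rows that repeat a pose let the fingers close. It gives the time, the measured TCP pose, the force and the opening at its end, in the units of the state.
- get_obs(): the state, without advancing time (a new reading comes with each control period).
- capture(name): name is "scene" or "top"; returns a dict with "color" (420x560x3 uint8, red, green, blue), "mtx" (3x3 intrinsics, pixels), "rvec" (rotation vector, rad) and "tvec" (3), from world to camera coordinates, as OpenCV has them. Camera axes: x right, y down, z forward; pixel columns grow to the right and rows downward; lengths in mm; the calibration is good to about 2 mm. A picture is of the moment at which its call begins. There is no depth.
- close_job(): hands the job in, once; it reports no verdict.
The state is a dict: "time": time; "joint_positions": joint angles; "dq": joint speeds; "tau": joint torques, N m; "tool_pos": TCP position; "tcp_rot": TCP orientation; "contact_force": force on the tool from outside, world axes, zero at the start; "moment": the same for the moment, N m; "grip_width": finger opening in mm.
Only numpy, scipy, OpenCV 4.12 (cv2) and the standard library are available. Lean on these libraries where they do the work, as an engineer would, in place of code of your own. Each camera call takes 0.05 s, during which the arm holds its last target. There are 200 camera calls.

TASK

Pull open the drawer of the small spice unit, take the pepper mill (the one with the narrow waist and the little button on its head) out of its leaning place and set it down gently, upright, on the round cork mat, wholly on it. Once it stands there, push the drawer fully shut. Leave the two plain jars in their places in the drawer and do not disturb anything else on the counter.

Things in the scene. Friction and masses are not known exactly. Their poses are not given: they have to be found in the camera images.
- unit: Taupe painted counter-top drawer unit, fixed to the counter, 280 deep (x) x 340 wide (y) x 154 high, with one full-width drawer. Origin: centre of its underside, on the counter. Its own -x axis points out of its front, the way the drawer slides out; x and y level, z up.
- unit_drawer0 (a joint): Opening of the drawer in m: 0 shut, at most 0.198. It needs only 1 to 2 N, stays where it is left, and is clear for reaching the mill from about 0.12. The drawer front's outer face is 140 mm in front of the unit's origin when shut; its top edge is 141 mm and the drawer's side walls 132 mm above the counter.
- unit_drawer0_handle (a point): Centre of the drawer's white ceramic knob, in the middle of the drawer front's width, 116 mm above the counter and 38 mm below the unit's top; moves with the drawer. The knob's head is a disc of 28 mm diameter and 16 mm thick, axis along the slide, its centre 35 mm out from the drawer front, on a neck of 12 mm diameter.
- mill: Steel pepper mill, a body of revolution 107 mm tall, about 0.16 kg. Origin: centre of its underside; its +z axis runs up through its head. Base 40 mm diameter up to 56 mm, waist 24 mm diameter at 62 to 68 mm, cylindrical head 32 mm diameter from 72 to 100 mm, button 12 mm diameter to 107 mm. It starts in one of the three rack bays in the shut drawer and rides with the drawer.
- rack_mid (a point): Point in the drawer where the underside centre of the thing in the middle bay of the wooden rack rests; the other bays are 85 mm to either side (unit's y). Things lean 30 degrees from vertical, head towards the drawer front. Only their lower 48 mm is held: sloping board in front, ribs at the sides, 12 mm lip behind; draw them out along their axis.
- tall_jar: Plain straight steel jar, 40 mm diameter, 95 mm tall, leaning in another bay of the rack just as the mill does. Origin: centre of its underside, z along its axis. To be left in its bay.
- short_jar: Plain straight steel jar, 40 mm diameter, 70 mm tall, leaning in the remaining bay. Origin: centre of its underside, z along its axis. To be left in its bay.
- mat: Round cork mat, 100 mm diameter, 8 mm thick, fixed to the counter, left of the drawer unit. Origin: centre of its underside, on the counter.
- salt: Steel salt shaker, 38 mm diameter, 80 mm tall, standing 100 to 130 mm from the mat's centre, on the far side from the robot. Bystander. Origin: centre of its underside.
- mug: White mug, 82 mm diameter, 92 mm tall, to the left of and beyond the mat. Bystander. Origin: centre of its underside.
- bowl: White bowl, 130 mm diameter, 55 mm tall, on top of the drawer unit. Bystander. Origin: centre of its underside.
- canister: Glass canister with a wooden lid, 68 mm diameter, 100 mm tall, on top of the drawer unit. Bystander. Origin: centre of its underside.
- spoon: Wooden spoon, 190 mm long, lying on the chopping board at the right. Bystander.
Things that resemble listed ones, but are neither listed nor needed, are in the scene too. What is meant by the mat is not blue, and is the smaller of those in its own colour.

How it is judged:
By the outcome, as a careful person would: the job done as asked, in the order asked, and still so for the second after the job is handed in, with the robot touching nothing.
It also fails if it takes over 67 s, if anything falls off the work surface, if the arm or the gripper's body presses on something with over 40 N, if the wrist force passes 120 N, or if a joint passes its speed limit or range.

## Working session

There is one attempt and no reset: what is moved stays moved. The work goes in short steps, Python scripts to look and compute and a shell command to move; the robot and the scene stay as the last step left them, time stands still between calls to the robot, and variables do not carry over. Pictures are saved under pics/ and viewed, about 8 in all and at most 12, crops included, and the job is handed in when it is done.

```bash
mkdir -p pics; cat > h.py <<'E'
import numpy as np,cv2
from plant import get_obs,capture
from scipy.spatial.transform import Rotation as R
def snap(n,f=None,crop=None,s=1):
    c=capture(n)
    if f:
        im=c["color"][:,:,::-1]
        if crop: a,b,w,h=crop; im=im[b:b+h,a:a+w]
        cv2.imwrite("pics/"+f,cv2.resize(im,None,fx=s,fy=s,interpolation=cv2.INTER_CUBIC))
    return c
def ray(c,u,v,z):
    M=cv2.Rodrigues(np.array(c["rvec"],float))[0];t=np.array(c["tvec"],float).ravel()
    o=-M.T@t; d=M.T@np.linalg.inv(c["mtx"])@[u,v,1]
    return o+d*(z-o[2])/d[2]
def proj(c,P):
    return cv2.projectPoints(np.atleast_2d(np.array(P,float)),np.array(c["rvec"],float),np.array(c["tvec"],float),np.array(c["mtx"],float),None)[0].reshape(-1,2)
E
python3 - <<'E'
from h import *
for n in("scene","top"):
    c=snap(n,n+"0.png",None,1.4)
    M=cv2.Rodrigues(np.array(c["rvec"],float))[0]; print(n,(-M.T@np.array(c["tvec"]).ravel()).round(),c["mtx"][0][0],M[2].round(2))
print(get_obs())
E
```

```text
scene [1543.   79.  963.] 397.19940606109526 [-0.76 -0.07 -0.64]
top [ 235.   -7. 1701.] 439.95951850396204 [ 0.18  0.01 -0.98]
{'time': 0.1, 'joint_positions': array([ 1.17700584e+00,  3.42682431e-01,  1.52486548e+00, -1.43544019e-05,
        1.27537844e+00, -1.46001434e-01]), 'dq': array([ 0.00057888, -0.0027699 , -0.00073661,  0.00014112,  0.00100629,
        0.00092326]), 'tau': array([ 2.24005860e-03, -4.31998372e+01, -2.44698822e+01,  7.18538370e-02,
        5.25746634e-02, -3.42423459e-05]), 'tool_pos': array([128.70600565, 508.88038607, 404.11858745]), 'tcp_rot': array([-3.14027115e+00, -1.80449993e-04,  2.89380767e+00]), 'contact_force': array([ 0.20186032,  0.85362557, -0.02284826]), 'moment': array([-0.00599174,  0.01349457, -0.00706917]), 'grip_width': 91.53042201699472}
```

View pics/scene0.png

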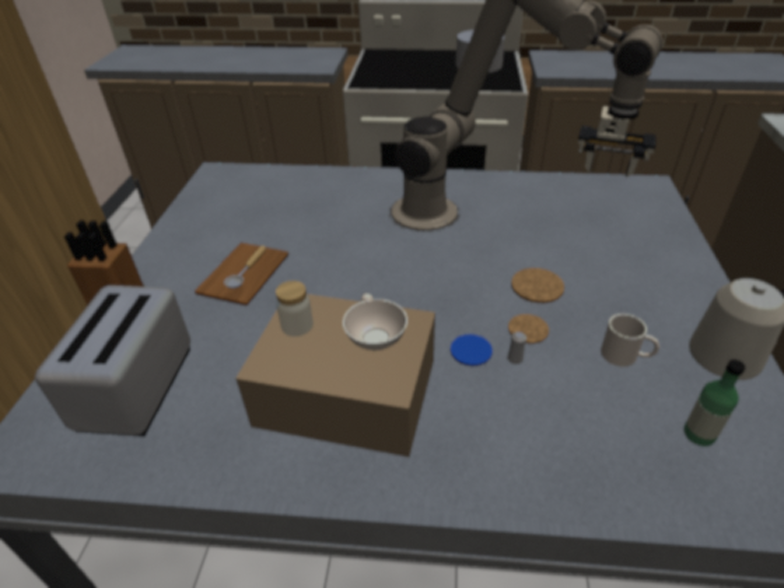

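View pics/top0.png

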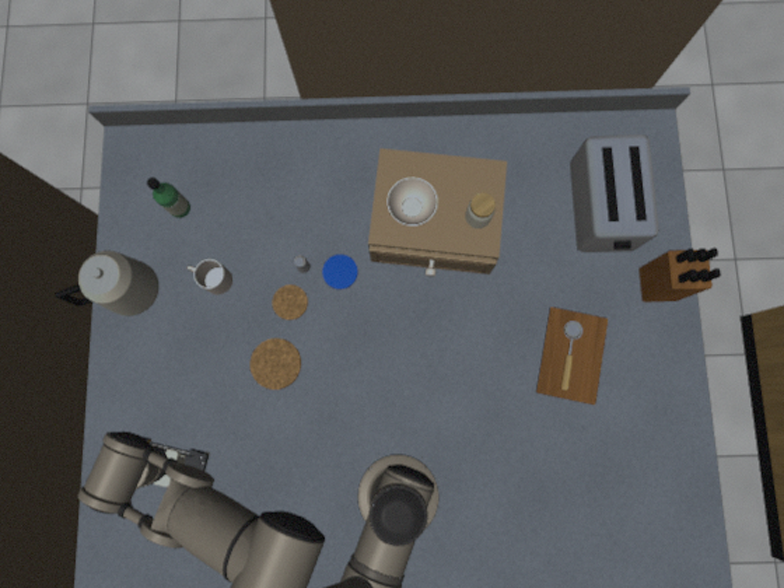

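The two views show the unit with its knob at top image (431,268). There are three mats there: blue (340,271), large cork (275,363) and small cork (290,302). The small cork one is the target, as it is the smaller of its colour, with the salt behind it at (301,263). I'll confirm this in an enlarged crop.

```bash
python3 - <<'E'
from h import *
c=snap("top","top1.png",(180,100,195,145),4)
s=1.4
def P(u,v,z): return ray(c,(u+.5)/s-.5,(v+.5)/s-.5,z).round(1)
for n,u,v,z in [("FL",370,248,154),("FR",497,260,154),("BL",378,150,154),("BR",507,160,154),("knob",431,268,116),("mat",290,302,8),("salt",301,261,80),("blue",340,271,4)]: print(n,P(u,v,z))
hsv=cv2.cvtColor(c["color"],cv2.COLOR_RGB2HSV)
m=cv2.inRange(hsv,(8,90,60),(22,255,255)); n,l,st,ce=cv2.connectedComponentsWithStats(m)
for i in range(1,n):
    if st[i,4]>60: print(st[i],ce[i].round(1),ray(c,*ce[i],8).round(1))
E
```

```text
FL [637.4  54.6 154. ]
FR [ 595.9 -271.4  154. ]
BL [906.4  27.9 154. ]
BR [ 867.1 -313.6  154. ]
knob [ 588.2 -103.5  116. ]
mat [526.4 287.1   8. ]
salt [625.8 245.2  80. ]
blue [611.9 146.7   4. ]
[336 138  18  17 234] [344.6 145.9] [ 794.2 -264.8    8. ]
[457 179  51  36 974] [480.7 198.9] [ 562.3 -782.3    8. ]
[195 204  25  24 462] [206.7 215.6] [526.5 288.1   8. ]
[ 537  219   23  174 2056] [551.8 279.5] [  246.2 -1013.2     8. ]
[ 384  220   50   69 2412] [408.5 255. ] [ 352.  -484.8    8. ]
[ 179  242   36   36 1000] [196.5 259.6] [356.2 326.8   8. ]
```

View pics/top1.png

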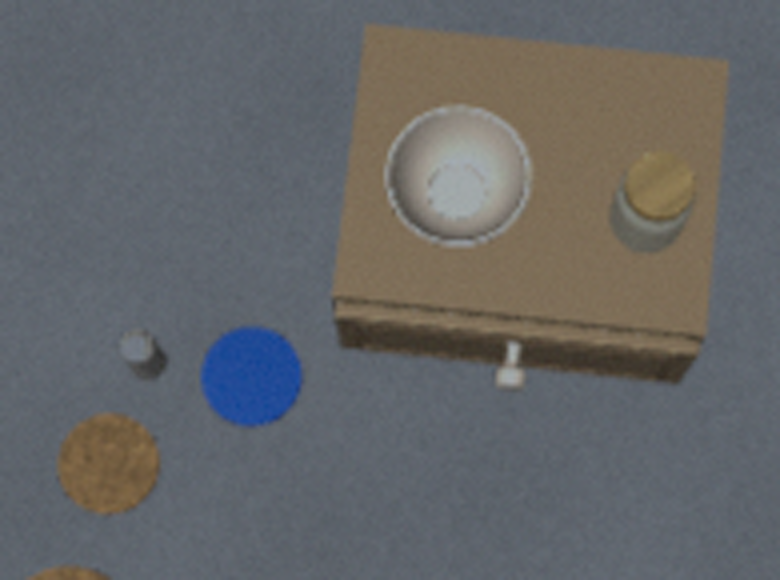

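```bash
python3 - <<'E'
from h import *
c=snap("top")
def P(u,v,z): return ray(c,180+(u+.5)/4-.5,100+(v+.5)/4-.5,z)[:2]
BL,BR,FL,FR=[P(*p,154) for p in [(366,25),(728,60),(334,297),(707,333)]]
for n,a,b in [("back",BR,BL),("front",FR,FL),("left",FL,BL),("right",FR,BR)]:
    d=b-a; print(n,a.round(1),b.round(1),np.hypot(*d).round(1),np.degrees(np.arctan2(d[1],d[0])).round(2))
print("knob",P(510,375,122),P(510,372,120))
print("salt",P(137,347,80),"dist to mat")
g=(FL+FR)/2; print("front mid",g)
o=get_obs(); print(o["tool_pos"],R.from_euler("xyz",o["tcp_rot"]).as_matrix().round(3))
E
```

```text
back [ 865.2 -312.1] [910.7  23. ] 338.2 82.28
front [ 605.7 -277.4] [649.2  58.1] 338.3 82.62
left [649.2  58.1] [910.7  23. ] 263.8 -7.63
right [ 605.7 -277.4] [ 865.2 -312.1] 261.8 -7.6
knob [ 579.11521455 -100.63307535] [ 582.36893624 -100.85788239]
salt [625.59345128 248.94460193] dist to mat
front mid [ 627.44893937 -109.69174706]
[128.73777829 508.90856413 404.3130648 ] [[-0.969  0.245 -0.   ]
 [ 0.245  0.969 -0.001]
 [ 0.    -0.001 -1.   ]]
```

The drawer unit yaws about -7.5°, with its origin near (749,-126) and the knob near (577,-102). The target mat is at (526.5,288), and the salt stands 107 mm beyond it, which agrees with the description.

```bash
cat >> h.py <<'E'
ux=np.array([np.cos(np.radians(-7.5)),np.sin(np.radians(-7.5)),0]);uy=np.array([-ux[1],ux[0],0]);ez=np.array([0,0,1.])
def tool(z,y):  # rotation from tool z and y directions
    return np.column_stack([np.cross(y,z),y,z])
def go(p,Rt=None):
    "TCP target p mm, rotation Rt -> shift (m) and rotvec in tool axes"
    o=get_obs(); R0=R.from_euler("xyz",o["tcp_rot"]).as_matrix()
    sh=R0.T@(np.array(p)-o["tool_pos"])/1000
    w=np.zeros(3) if Rt is None else R.from_matrix(R0.T@Rt).as_rotvec()
    print("shift",sh.round(4),"turn",w.round(4),"len",np.linalg.norm(sh).round(3),"t",round(o["time"],2))
E
python3 - <<'E'
from h import *
go([577,-102,404],tool(-ez,uy))
E
```

```text
shift [-0.5844 -0.4823  0.0007] turn [-0.0009 -0.0002 -0.117 ] len 0.758 t 0.2
```

```bash
python3 -m pendant '[[[-0.584,-0.482,0],[0,0,-0.117],0.06],[[-0.584,-0.482,0],[0,0,-0.117],0.06],[[-0.584,-0.482,0],[0,0,-0.117],0.06],[[-0.584,-0.482,0],[0,0,-0.117],0.06],[[-0.584,-0.482,0],[0,0,-0.117],0.06],[[-0.584,-0.482,0],[0,0,-0.117],0.06],[[-0.584,-0.482,0],[0,0,-0.117],0.06],[[-0.584,-0.482,0],[0,0,-0.117],0.06],[[-0.584,-0.482,0],[0,0,-0.117],0.06],[[-0.584,-0.482,0],[0,0,-0.117],0.06]]'; python3 -c "
from h import *
go([577,-102,404],tool(-ez,uy))"
```

```text
time: 1.03
tool_pos: [375.2, 172.1, 404.9]
tcp_rot: [3.141, 0.0, 3.011]
contact_force: [-0.1, 0.4, 0.2]
grip_width: 60.3
shift [-0.2359 -0.2454  0.0009] turn [0.0003 0.0004 0.0001] len 0.34 t 1.03
```

```bash
python3 -m pendant '[[[-0.236,-0.245,0],[0,0,0],0.06],[[-0.236,-0.245,0],[0,0,0],0.06],[[-0.236,-0.245,0],[0,0,0],0.06],[[-0.236,-0.245,0],[0,0,0],0.06],[[-0.236,-0.245,0],[0,0,0],0.06],[[-0.236,-0.245,0],[0,0,0],0.06],[[-0.236,-0.245,0],[0,0,0],0.06],[[-0.236,-0.245,0],[0,0,0],0.06],[[-0.236,-0.245,0],[0,0,0],0.06],[[-0.236,-0.245,0],[0,0,0],0.06]]'; python3 -c "
from h import *
go([577,-102,275],tool(-ez,uy))
snap('scene','s2.png',(150,150,200,150),4)"
```

```text
time: 1.87
tool_pos: [577.5, -102.0, 403.4]
tcp_rot: [3.142, -0.001, 3.008]
contact_force: [-1.0, 0.7, -0.5]
grip_width: 60.1
shift [ 3.000e-04 -1.000e-04  1.284e-01] turn [ 0.0001 -0.0012 -0.0031] len 0.128 t 1.87
```

View pics/s2.png

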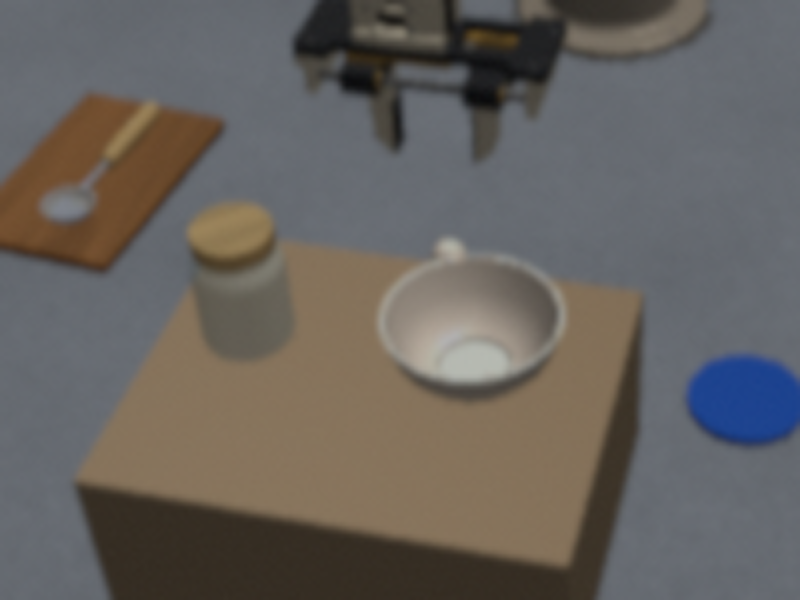

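```bash
python3 -c "
from h import *
c=snap('top')
for p in [(455,245),(420,232),(500,232)]:
  P=ray(c,180+p[0]/4,100+p[1]/4,209); print(P, (P-[577,-102,209])@ux)"
python3 -m pendant '[[[0,0,0.03],[0,0,0],0.06],[[0,0,0.06],[0,0,0],0.06],[[0,0,0.09],[0,0,0],0.06],[[0,0,0.11],[0,0,0],0.06],[[0,0,0.12],[0,0,0],0.06],[[0,0,0.127],[0,0,0],0.06],[[0,0,0.127],[0,0,0],0.06]]'
```

```text
[677.07804865 -52.89518882 209.        ] 92.81240304474109
[689.88245138 -22.47878013 209.        ] 101.53712432618802
[687.74890513 -92.84567251 209.        ] 108.6065533857256
time: 2.55
tool_pos: [576.2, -98.6, 277.4]
tcp_rot: [3.141, -0.001, 3.012]
contact_force: [-0.3, 0.6, 0.2]
grip_width: 59.9
```

```bash
python3 -m pendant '[[[0,-0.002,0.002],[0,0,0],0.06],[[0,-0.002,0.002],[0,0,0],0.035],[[0,-0.002,0.002],[0,0,0],0.015],[[0,-0.002,0.002],[0,0,0],0.015],[[0,-0.002,0.002],[0,0,0],0.015],[[0,-0.002,0.002],[0,0,0],0.015]]'; python3 -c "
from h import *
print(get_obs()['moment'])
go(get_obs()['tool_pos']-180*ux)"
```

```text
time: 3.05
tool_pos: [576.4, -101.7, 276.1]
tcp_rot: [3.142, 0.001, 3.011]
contact_force: [-0.5, 0.8, -0.7]
grip_width: 31.4
[ 0.04871634 -0.0259832  -0.02982834]
shift [ 1.8e-01  0.0e+00 -1.0e-04] turn [0. 0. 0.] len 0.18 t 3.05
```

```bash
python3 -m pendant '[[[0,0,0],[0,0,0],0.015],[[0,0,0],[0,0,0],0.015],[[0,0,0],[0,0,0],0.015]]'
```

```text
time: 3.3
tool_pos: [576.4, -101.3, 276.0]
tcp_rot: [3.141, 0.001, 3.011]
contact_force: [-0.4, 3.7, 2.9]
grip_width: 27.0
```

Gripped at 27 mm, close to the 28 mm knob. Pull, ramped.

```bash
python3 -m pendant '[[[0.006,0,0],[0,0,0],0.01],[[0.018,0,0],[0,0,0],0.01],[[0.036,0,0],[0,0,0],0.01],[[0.058,0,0],[0,0,0],0.01],[[0.08,0,0],[0,0,0],0.01],[[0.102,0,0],[0,0,0],0.01],[[0.124,0,0],[0,0,0],0.01],[[0.146,0,0],[0,0,0],0.01],[[0.164,0,0],[0,0,0],0.01],[[0.174,0,0],[0,0,0],0.01]]'
python3 -m pendant '[[[0.004,0,0],[0,0,0],0.01],[[0.006,0,0],[0,0,0],0.01],[[0.006,0,0],[0,0,0],0.01]]'
```

```text
time: 4.13
tool_pos: [401.9, -77.4, 276.0]
tcp_rot: [3.139, -0.001, 3.01]
contact_force: [4.3, 12.1, 1.7]
grip_width: 26.6
time: 4.38
tool_pos: [397.0, -76.8, 275.9]
tcp_rot: [3.138, -0.001, 3.01]
contact_force: [0.6, 13.4, 6.1]
grip_width: 26.4
```

```bash
python3 -m pendant '[[[0,0,0],[0,0,0],0.06],[[0,0,0],[0,0,0],0.06],[[0,0,0],[0,0,0],0.06],[[0,0,0],[0,0,0],0.06],[[0,0,-0.02],[0,0,0],0.06],[[0,0,-0.06],[0,0,0],0.06],[[0,0,-0.1],[0,0,0],0.06],[[0,0,-0.14],[0,0,0],0.06],[[0,0,-0.18],[0,0,0],0.06],[[0,0,-0.18],[0,0,0],0.06]]'
python3 -c "
from h import *
snap('top','t3.png',(250,100,150,120),5)
snap('scene','s3.png',(150,100,200,150),4)"
```

```text
time: 5.22
tool_pos: [398.6, -78.7, 462.9]
tcp_rot: [-3.138, 0.013, 3.011]
contact_force: [1.4, -0.4, 0.9]
grip_width: 60.1
```

View pics/t3.png

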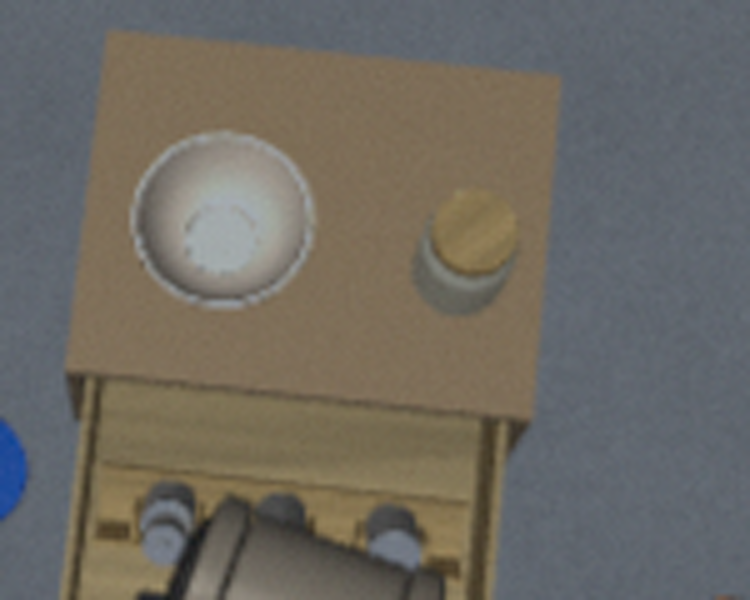

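The left bay's thing looks like the mill (waist and button), but the arm hides part of the drawer, so I move it left and look again.

```bash
python3 -m pendant '[[[0,0.03,0],[0,0,0],0.06],[[0,0.07,0],[0,0,0],0.06],[[0,0.11,0],[0,0,0],0.06],[[0,0.15,0],[0,0,0],0.06],[[0,0.19,0],[0,0,0],0.06],[[0,0.23,0],[0,0,0],0.06],[[0,0.26,0],[0,0,0],0.06],[[0,0.27,0],[0,0,0],0.06]]'
python3 -c "
from h import *
snap('top','t4.png',(255,170,110,75),7)"
```

```text
time: 5.98
tool_pos: [432.9, 192.8, 453.6]
tcp_rot: [-3.141, -0.004, 3.014]
contact_force: [0.2, -0.7, -0.1]
grip_width: 60.2
```

View pics/t4.png

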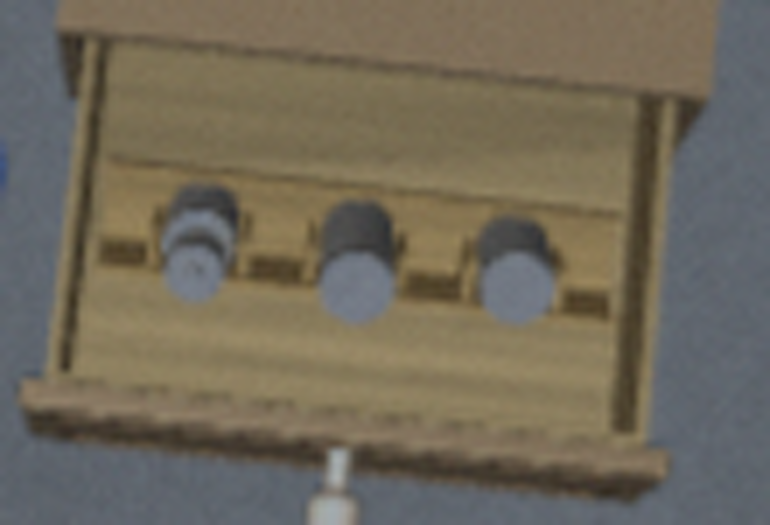

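The mill is in the left bay at (195,270), with its waist and button visible. The tall jar is in the middle at (357,285) and the short jar on the right at (517,285). The scene view should give a second line of sight.

```bash
python3 -c "
from h import *
snap('scene','s4.png',(190,165,120,75),6.5)"
```

```text
(no output)
```

View pics/s4.png

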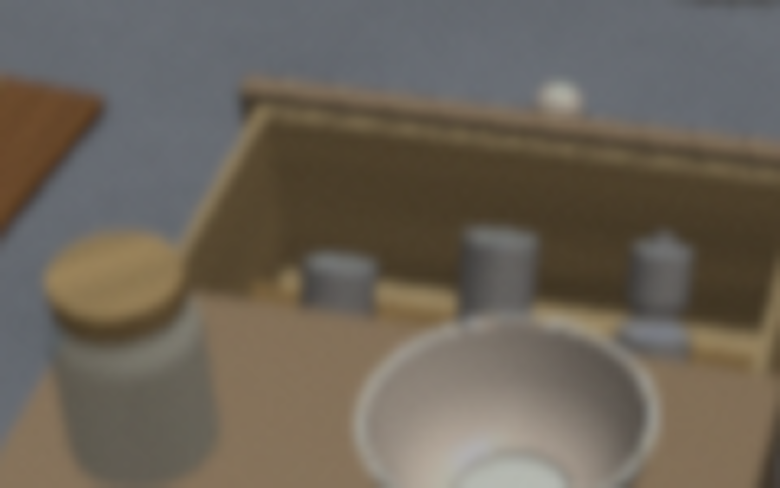

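Scene crop: the mill's button is at (664,236), and the jar tops are at (501,238) for the tall one and (340,263) for the short one. Next is a two-view fit.

```bash
cat > fit.py <<'E'
from h import *
from scipy.optimize import least_squares
ct,cs=capture("top"),capture("scene")
T=np.array([(197,267),(357,287),(517,287)])/7-.43+[255,170]
S=np.array([(664,236),(501,238),(340,263)])/6.5-.43+[190,165]
def pts(q):
    x,y,z,th=q; a=np.array([np.cos(th),np.sin(th),0]);b=np.array([-a[1],a[0],0]); ax=-a*.5+ez*3**.5/2
    p=np.array([x,y,z]); return np.array([p+85*b+107*ax,p+95*ax,p-85*b+70*ax])
def res(q): return np.r_[(proj(ct,pts(q))-T).ravel(),(proj(cs,pts(q))-S).ravel(),(q[3]+np.radians(7.5))*20]
r=least_squares(res,[520,-95,30,-.13]); print(r.x.round(3),np.degrees(r.x[3]),r.fun.round(2))
p=r.x[:3]; print("unit-x from knob", (p-[397,-76.8,116])@ux,(p-[397,-76.8,116])@uy,pts(r.x).round(1))
E
python3 fit.py
```

```text
[ 5.64230e+02 -1.00116e+02  3.95640e+01 -1.51000e-01] -8.654258817413563 [-0.42  0.59  0.09 -0.55  0.25 -0.04 -0.13  0.22 -0.04 -0.06  0.09 -0.14
 -0.4 ]
unit-x from knob 168.84244922608528 -1.2884456857182154 [[ 524.1   -8.   132.2]
 [ 517.3  -93.   121.8]
 [ 516.8 -178.9  100.2]]
```

```bash
cat >> h.py <<'E'
th=np.radians(-8.1);ux=np.array([np.cos(th),np.sin(th),0]);uy=np.array([-ux[1],ux[0],0]);ax=-ux*.5+ez*3**.5/2
B=np.array([524.1,-8,132.2])
E
python3 -c "
from h import *
print(B+253*ax);go(B+253*ax,tool(-ax,uy))"
```

```text
[398.8620073    9.82400584 351.30442716]
shift [ 0.0103 -0.1818  0.1036] turn [ 0.0013 -0.5257  0.0109] len 0.209 t 6.18
```

```bash
python3 -m pendant '[[[0.002,-0.04,0.01],[0,-0.1,0],0.055],[[0.004,-0.08,0.02],[0,-0.2,0],0.055],[[0.006,-0.115,0.04],[0,-0.3,0],0.055],[[0.008,-0.15,0.06],[0,-0.4,0.005],0.055],[[0.01,-0.175,0.085],[0,-0.48,0.01],0.055],[[0.01,-0.182,0.1],[0.001,-0.526,0.011],0.055],[[0.01,-0.182,0.104],[0.001,-0.526,0.011],0.055],[[0.01,-0.182,0.104],[0.001,-0.526,0.011],0.055],[[0.01,-0.182,0.104],[0.001,-0.526,0.011],0.055]]'
python3 -c "
from h import *
go(B+143*ax,tool(-ax,uy))
snap('top','t5.png',(235,150,160,110),5)
snap('scene','s5.png',(190,140,120,100),6)"
```

```text
time: 6.93
tool_pos: [399.7, 10.1, 352.4]
tcp_rot: [3.139, 0.525, 2.998]
contact_force: [0.0, -0.1, 0.0]
grip_width: 55.1
shift [ 0.0015 -0.0005  0.1105] turn [ 0.001   0.0019 -0.0019] len 0.111 t 6.93
```

View pics/s5.png

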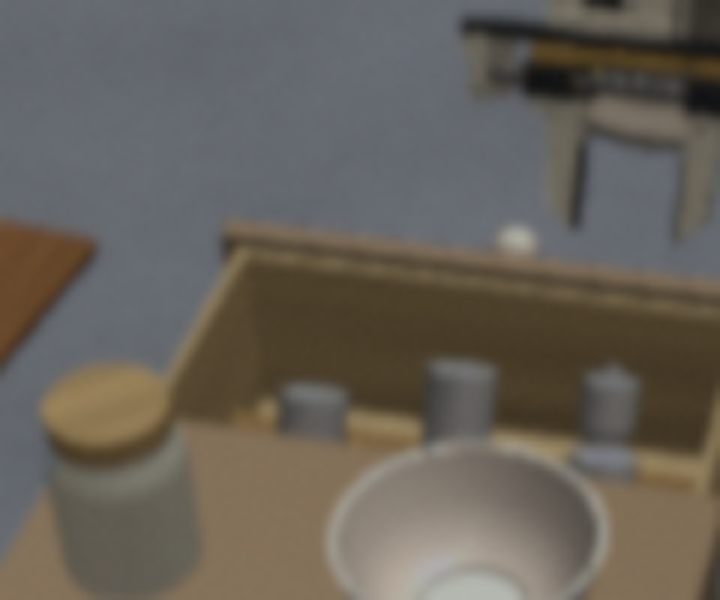

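The arm is lined up along the mill's axis: the fingers at (575) and (690) straddle the mill at (612), allowing for perspective. Descend along the axis.

```bash
python3 -m pendant '[[[0.001,0,0.015],[0.001,0.002,-0.002],0.055],[[0.001,0,0.035],[0.001,0.002,-0.002],0.055],[[0.001,0,0.055],[0.001,0.002,-0.002],0.055],[[0.001,0,0.07],[0.001,0.002,-0.002],0.055],[[0.001,0,0.08],[0.001,0.002,-0.002],0.055],[[0.001,0,0.08],[0.001,0.002,-0.002],0.055]]'
python3 -c "
from h import *
go(B+143*ax,tool(-ax,uy))
snap('scene','s6.png',(255,175,60,50),12)
snap('top','t6.png',(255,180,80,60),9)"
```

```text
time: 7.53
tool_pos: [443.6, 4.9, 291.2]
tcp_rot: [3.141, 0.512, 3.003]
contact_force: [0.6, -1.0, -0.2]
grip_width: 55.2
shift [ 0.0086 -0.0014  0.0356] turn [ 0.0016 -0.0116  0.002 ] len 0.037 t 7.53
```

View pics/s6.png

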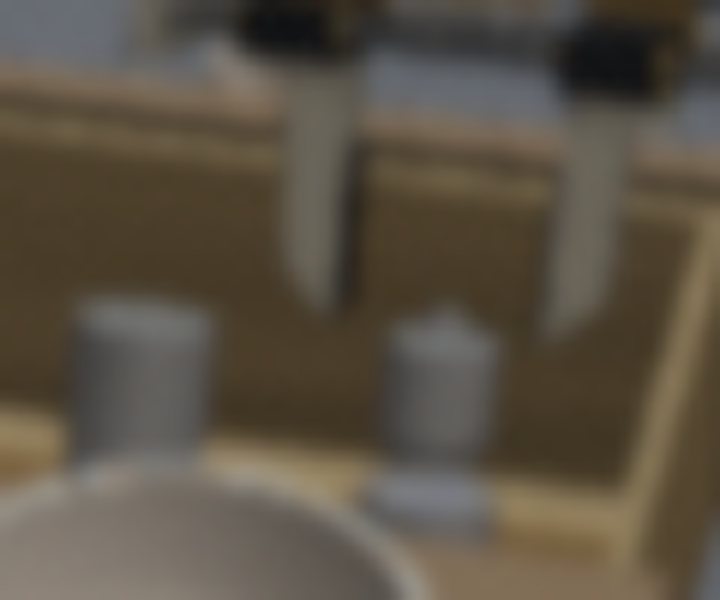

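The fingers at (342) and (545) centre on the mill at (443).

```bash
python3 -m pendant '[[[0,0,0],[0,0,0],0.055],[[0,0,0],[0,0,0],0.055]]';python3 -c "
from h import *
go(B+143*ax,tool(-ax,uy))"
```

```text
time: 7.8
tool_pos: [441.9, 4.7, 292.0]
tcp_rot: [3.141, 0.513, 3.002]
contact_force: [0.5, 0.4, 0.5]
grip_width: 54.8
shift [ 0.0075 -0.001   0.037 ] turn [ 0.0012 -0.0105  0.0012] len 0.038 t 7.8
```

```bash
python3 -m pendant '[[[0.0075,-0.001,0.012],[0.001,-0.01,0.001],0.055],[[0.0075,-0.001,0.012],[0.001,-0.01,0.001],0.055],[[0.0075,-0.001,0.012],[0.001,-0.01,0.001],0.055]]';python3 -c "
from h import *
go(B+143*ax,tool(-ax,uy));print(get_obs()['joint_positions'].round(3))"
```

```text
time: 8.05
tool_pos: [446.2, 2.9, 288.2]
tcp_rot: [3.141, 0.507, 3.0]
contact_force: [-0.0, -0.4, -0.3]
grip_width: 55.2
shift [0.0094 0.0001 0.0316] turn [ 0.0004 -0.0163 -0.0002] len 0.033 t 8.05
[-0.17   0.269  2.083  0.051  0.283 -1.645]
```

Joint 5 is at its 0.28 limit. The pads close sideways, so I can tilt the tool less (22°) and still grip the same spot.

```bash
cat >> h.py <<'E'
a2=-ux*np.sin(np.radians(22))+ez*np.cos(np.radians(22)); G=B-16*ax
E
python3 -c "
from h import *
print(G+159*a2)
go(G+30*ax+159*a2,tool(-a2,uy));go(G+159*a2,tool(-a2,uy))"
```

```text
[473.05195628  -0.73478751 265.76582642]
shift [-0.0123  0.0001  0.0028] turn [ 0.0004  0.1233 -0.0002] len 0.013 t 8.05
shift [-0.0128  0.0001  0.0328] turn [ 0.0004  0.1233 -0.0002] len 0.035 t 8.05
```

```bash
python3 -m pendant '[[[-0.006,0,0],[0,0.06,0],0.055],[[-0.012,0,0],[0,0.123,0],0.055],[[-0.012,0,0],[0,0.123,0],0.055],[[-0.012,0,0],[0,0.123,0],0.055]]';python3 -c "
from h import *
go(G+159*a2,tool(-a2,uy));print(get_obs()['joint_positions'].round(3))"
```

```text
time: 8.38
tool_pos: [456.8, 1.5, 294.1]
tcp_rot: [3.141, 0.386, 3.0]
contact_force: [-0.2, 0.2, -0.5]
grip_width: 54.9
shift [-0.0046  0.0001  0.0324] turn [ 0.0005  0.0024 -0.0001] len 0.033 t 8.38
[-0.168  0.285  2.005  0.024  0.466 -1.617]
```

```bash
python3 -m pendant '[[[-0.002,0,0.012],[0,0.002,0],0.055],[[-0.004,0,0.022],[0,0.002,0],0.055],[[-0.0046,0,0.03],[0,0.002,0],0.055],[[-0.0046,0,0.032],[0,0.002,0],0.055],[[-0.0046,0,0.032],[0,0.002,0],0.055]]';python3 -c "
from h import *
go(G+159*a2,tool(-a2,uy));print(get_obs()['joint_positions'].round(3))
snap('scene','s7.png',(245,175,70,55),10)"
```

```text
time: 8.8
tool_pos: [472.4, -0.7, 265.0]
tcp_rot: [3.141, 0.38, 3.0]
contact_force: [-0.7, -0.4, 0.1]
grip_width: 55.0
shift [-0.0009  0.0001 -0.0004] turn [ 0.0006 -0.0036 -0.0001] len 0.001 t 8.8
[-0.167  0.361  1.996  0.026  0.405 -1.618]
```

View pics/s7.png

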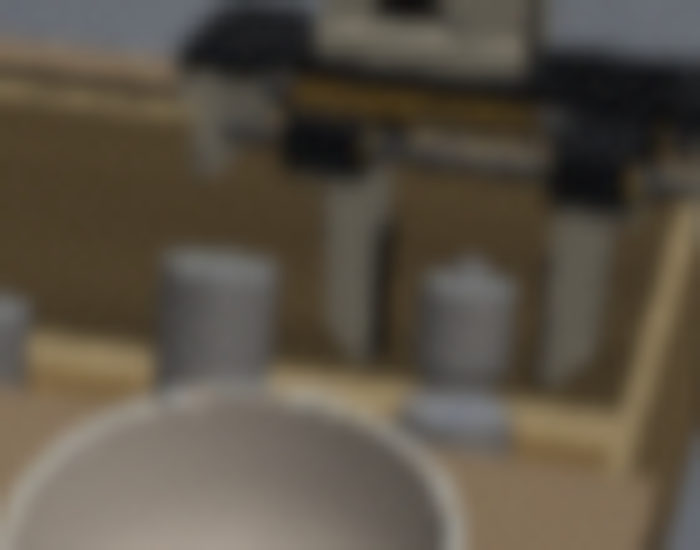

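Allowing for the visible depth of the finger's inner face, the fingers are centred on the mill head (470), with their tips at the waist. Close.

```bash
python3 -m pendant '[[[0,0,0],[0,0,0],0.045],[[0,0,0],[0,0,0],0.038],[[0,0,0],[0,0,0],0.03],[[0,0,0],[0,0,0],0.02],[[0,0,0],[0,0,0],0.02],[[0,0,0],[0,0,0],0.02],[[0,0,0],[0,0,0],0.02],[[0,0,0],[0,0,0],0.02]]';python3 -c "
from h import *
o=get_obs();print(o['moment']);go(o['tool_pos']+70*ax)"
```

```text
time: 9.52
tool_pos: [472.7, -0.7, 266.3]
tcp_rot: [3.141, 0.383, 3.0]
contact_force: [-1.3, 0.6, 2.6]
grip_width: 30.9
[ 0.05477327  0.17512515 -0.04859618]
shift [ 0.0098  0.     -0.0693] turn [0. 0. 0.] len 0.07 t 9.52
```

```bash
python3 -m pendant '[[[0.0007,0,-0.005],[0,0,0],0.01],[[0.002,0,-0.014],[0,0,0],0.01],[[0.0034,0,-0.024],[0,0,0],0.01],[[0.0048,0,-0.034],[0,0,0],0.01],[[0.0062,0,-0.044],[0,0,0],0.01],[[0.0076,0,-0.054],[0,0,0],0.01],[[0.009,0,-0.064],[0,0,0],0.01],[[0.0101,0,-0.072],[0,0,0],0.01],[[0.0106,0,-0.075],[0,0,0],0.01],[[0.0106,0,-0.075],[0,0,0],0.01]]';python3 -c "
from h import *
o=get_obs();print(o['joint_positions'].round(3));go(o['tool_pos']+[0,0,90],tool(-ez*np.cos(.14)-ux*np.sin(.14),uy))"
```

```text
time: 10.35
tool_pos: [434.9, 4.6, 332.6]
tcp_rot: [3.141, 0.384, 3.0]
contact_force: [-0.2, 0.6, -1.7]
grip_width: 31.3
[-0.17   0.185  2.004  0.021  0.569 -1.614]
shift [-0.0337  0.     -0.0835] turn [5.000e-04 5.237e-01 1.000e-04] len 0.09 t 10.35
```

The mill is out: the force reads -1.7 N, which matches its weight. Lift straight up, then turn it upright.

```bash
python3 -m pendant '[[[-0.005,0,-0.0125],[0,0,0],0.01],[[-0.013,0,-0.033],[0,0,0],0.01],[[-0.022,0,-0.055],[0,0,0],0.01],[[-0.03,0,-0.0745],[0,0.03,0],0.01],[[-0.034,0,-0.0835],[0,0.1,0],0.01],[[-0.034,0,-0.0835],[0,0.19,0],0.01],[[-0.034,0,-0.0835],[0,0.28,0],0.01],[[-0.034,0,-0.0835],[0,0.37,0],0.01],[[-0.034,0,-0.0835],[0,0.45,0],0.01],[[-0.034,0,-0.0835],[0,0.51,0],0.01]]';
python3 -m pendant '[[[0,0,0],[0,0.013,0],0.01],[[0,0,0],[0,0.013,0],0.01]]'
cat >> h.py <<'E'
a3=ez*np.cos(.14)+ux*np.sin(.14); MP=np.array([526.5,288,99])
E
python3 -c "
from h import *
o=get_obs();go(MP+159*a3+80*ez,tool(-a3,uy))"
```

```text
time: 11.18
tool_pos: [436.0, 4.4, 421.4]
tcp_rot: [3.141, -0.132, 3.0]
contact_force: [0.2, -0.7, -1.5]
grip_width: 31.3
time: 11.35
tool_pos: [436.1, 4.3, 421.2]
tcp_rot: [3.141, -0.141, 3.0]
contact_force: [0.7, -0.5, -2.0]
grip_width: 31.1
shift [-0.083   0.2935  0.074 ] turn [ 0.0005 -0.001   0.0001] len 0.314 t 11.35
```

```bash
python3 -m pendant '[[[-0.003,0.01,0],[0,0,0],0.01],[[-0.009,0.032,0],[0,0,0],0.01],[[-0.018,0.062,0],[0,0,0],0.01],[[-0.028,0.098,0],[0,0,0],0.01],[[-0.038,0.134,0.005],[0,0,0],0.01],[[-0.048,0.17,0.015],[0,0,0],0.01],[[-0.058,0.206,0.03],[0,0,0],0.01],[[-0.068,0.24,0.045],[0,0,0],0.01],[[-0.076,0.268,0.06],[0,0,0],0.01],[[-0.081,0.285,0.07],[0,0,0],0.01]]';
python3 -m pendant '[[[-0.002,0.007,0.003],[0,0,0],0.01],[[-0.002,0.0085,0.004],[0,0,0],0.01],[[-0.002,0.0085,0.004],[0,0,0],0.01]]'
python3 -c "
from h import *
o=get_obs();go(MP+159*a3+80*ez,tool(-a3,uy));go(MP+159*a3,tool(-a3,uy))
a=snap('scene');t=snap('top')
s=cv2.resize(a['color'][150:270,320:440],(396,396),interpolation=cv2.INTER_CUBIC);p=cv2.resize(t['color'][150:270,150:270],(396,396),interpolation=cv2.INTER_CUBIC)
cv2.imwrite('pics/both8.png',np.hstack([s,p])[:,:,::-1])"
```

```text
time: 12.18
tool_pos: [545.3, 280.5, 339.2]
tcp_rot: [3.14, -0.141, 3.002]
contact_force: [-1.3, -0.9, -1.6]
grip_width: 31.1
time: 12.43
tool_pos: [547.7, 285.2, 337.1]
tcp_rot: [3.141, -0.141, 3.001]
contact_force: [0.5, -0.2, -1.4]
grip_width: 31.2
shift [-0.0009 -0.0002  0.0005] turn [ 0.0003 -0.0006  0.0008] len 0.001 t 12.43
shift [-0.0121 -0.0003  0.0797] turn [ 0.0003 -0.0006  0.0008] len 0.081 t 12.43
```

View pics/both8.png

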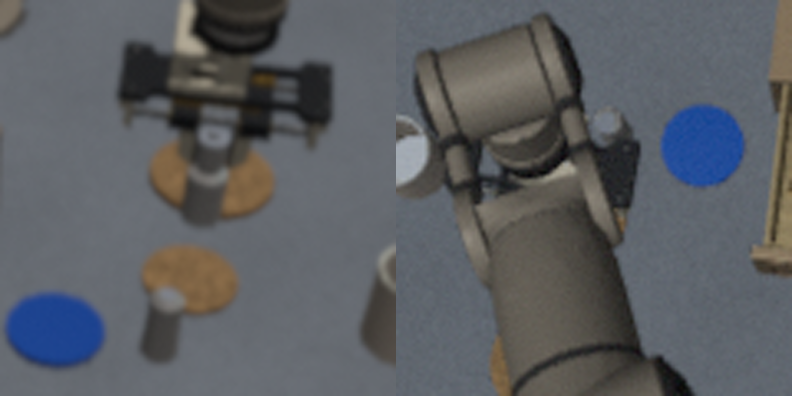

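Left panel: the mill is held over the mat, with its button at (212,135) and its base at about (202,217). The small cork mat is at (190,275). I compare this with the projection of an upright mill.

```bash
python3 -c "
from h import *
c=snap('scene')
o=get_obs(); Rm=R.from_euler('xyz',o['tcp_rot']).as_matrix(); g=o['tool_pos']+159*Rm[:,2]; print(g)
f=lambda P:(proj(c,P)-[320,150]+.5)*3.3
for d in [0,5]:
  k=np.array([np.sin(np.radians(d))*uy]*1)[0]+ez
  kx=np.sin(np.radians(d))*ux+ez
  print(d,'uy',f([g-91*k,g+16*k]).round(1).tolist(),'ux',f([g-91*kx,g+16*kx]).round(1).tolist())
print(f([[526.5,288,8]]))
im=c['color'][150:270,320:440]
import cv2
cv2.imwrite('pics/mill8.png',cv2.resize(im[25:80,40:90],None,fx=11,fy=10,interpolation=cv2.INTER_CUBIC)[:,:,::-1])"
```

```text
[526.17233994 287.34788351 180.80461597]
0 uy [[200.2, 216.8], [215.2, 132.5]] ux [[200.2, 216.8], [215.2, 132.5]]
5 uy [[192.2, 215.7], [216.7, 132.7]] ux [[200.6, 211.8], [215.2, 133.3]]
[[190.3068419  275.86396881]]
```

The pose matches an upright mill within about 2°. Lower it, slowly near the end.

```bash
python3 -m pendant '[[[-0.001,0,0.007],[0,0,0],0.01],[[-0.003,0,0.02],[0,0,0],0.01],[[-0.005,0,0.035],[0,0,0],0.01],[[-0.007,0,0.05],[0,0,0],0.01],[[-0.009,0,0.062],[0,0,0],0.01],[[-0.01,0,0.07],[0,0,0],0.01],[[-0.0105,0,0.074],[0,0,0],0.01],[[-0.0105,0,0.074],[0,0,0],0.01],[[-0.0105,0,0.074],[0,0,0],0.01]]'
python3 -m pendant '[[[-0.0002,0,0.001],[0,0,0],0.01],[[-0.0003,0,0.002],[0,0,0],0.01],[[-0.0003,0,0.002],[0,0,0],0.01]]'
python3 -c "
from h import *
o=get_obs();print(o['moment'])
Rm=R.from_euler('xyz',o['tcp_rot']).as_matrix();print(o['tool_pos']+159*Rm[:,2])"
```

```text
time: 13.33
tool_pos: [548.2, 285.0, 262.8]
tcp_rot: [3.141, -0.14, 3.0]
contact_force: [-0.2, 0.3, -1.2]
grip_width: 30.8
time: 13.58
tool_pos: [548.0, 285.1, 260.7]
tcp_rot: [3.141, -0.14, 3.001]
contact_force: [0.6, 1.0, -1.0]
grip_width: 31.0
[-0.05024041 -0.07996918  0.03803895]
[526.04708805 288.34632405 103.23072563]
```

Base is about 4 mm above the mat. Continue in 1 mm steps.

```bash
python3 -m pendant '[[[-0.0001,0,0.001],[0,0,0],0.01],[[-0.0003,0,0.002],[0,0,0],0.01],[[-0.0003,0,0.002],[0,0,0],0.01]]'
python3 -m pendant '[[[-0.0001,0,0.001],[0,0,0],0.01],[[-0.0001,0,0.001],[0,0,0],0.01],[[-0.0001,0,0.001],[0,0,0],0.01]]'
python3 -m pendant '[[[-0.0001,0,0.001],[0,0,0],0.01],[[-0.0001,0,0.001],[0,0,0],0.01],[[-0.0001,0,0.001],[0,0,0],0.01]]'
```

```text
time: 13.83
tool_pos: [547.9, 285.0, 258.1]
tcp_rot: [3.141, -0.141, 3.0]
contact_force: [-0.4, -0.6, -2.0]
grip_width: 31.0
time: 14.08
tool_pos: [547.9, 285.0, 257.2]
tcp_rot: [3.141, -0.141, 3.0]
contact_force: [0.1, -0.1, -1.3]
grip_width: 30.9
time: 14.33
tool_pos: [548.1, 285.0, 256.8]
tcp_rot: [3.141, -0.14, 3.0]
contact_force: [-0.2, -1.0, 2.4]
grip_width: 31.3
```

```bash
python3 -m pendant '[[[-0.0001,0,0.0006],[0,0,0],0.01],[[-0.0001,0,0.0006],[0,0,0],0.01],[[-0.0001,0,0.0006],[0,0,0],0.01]]'
python3 -c "
from h import *
o=get_obs();print(o['moment'])"
```

```text
time: 14.58
tool_pos: [548.2, 285.0, 256.8]
tcp_rot: [3.14, -0.139, 3.0]
contact_force: [-0.6, -0.7, 6.0]
grip_width: 30.9
[-0.13605458  0.15191124  0.05330254]
```

```bash
python3 -m pendant '[[[0,0,0],[0,0,0],0.033],[[0,0,0],[0,0,0],0.035],[[0,0,0],[0,0,0],0.038],[[0,0,0],[0,0,0],0.045],[[0,0,0],[0,0,0],0.055],[[0,0,0],[0,0,0],0.055],[[0,0,0],[0,0,0],0.055]]'
python3 -m pendant '[[[0.001,0,-0.008],[0,0,0],0.055],[[0.003,0,-0.022],[0,0,0],0.055],[[0.006,0,-0.045],[0,0,0],0.055],[[0.01,0,-0.07],[0,0,0],0.055],[[0.014,0,-0.1],[0,0,0],0.055],[[0.0196,0,-0.14],[0,0,0],0.055],[[0.025,0,-0.18],[0,0,0],0.055],[[0.025,0,-0.18],[0,0,0],0.055]]'
python3 -c "
from h import *
K=ray
o=get_obs()
# in front of knob: knob centre now approx (397,-76.8); contact plane 8mm ahead; closed fingers
go([o['tool_pos'][0]-190,o['tool_pos'][1]-200,440],tool(-ez,uy))"
```

```text
time: 15.17
tool_pos: [547.9, 285.0, 255.5]
tcp_rot: [3.141, -0.141, 3.0]
contact_force: [0.9, -0.1, -0.4]
grip_width: 54.1
time: 15.83
tool_pos: [548.5, 285.0, 447.3]
tcp_rot: [3.134, -0.127, 3.002]
contact_force: [0.8, 0.6, 1.4]
grip_width: 55.1
shift [ 0.158  -0.2248  0.0258] turn [ 0.0077 -0.1275  0.0008] len 0.276 t 15.83
```

```bash
python3 -c "
from h import *
go([400,100,420],tool(-ez,uy))"
```

```text
shift [ 0.1167 -0.2042  0.0409] turn [ 0.0077 -0.1275  0.0008] len 0.239 t 15.83
```

```bash
python3 -m pendant '[[[0.012,-0.02,0],[0.002,-0.03,0],0.05],[[0.03,-0.052,0.005],[0.004,-0.06,0],0.03],[[0.048,-0.086,0.01],[0.006,-0.1,0],0.01],[[0.067,-0.12,0.018],[0.008,-0.128,0.001],0.0],[[0.086,-0.153,0.027],[0.008,-0.128,0.001],0.0],[[0.104,-0.185,0.036],[0.008,-0.128,0.001],0.0],[[0.117,-0.204,0.041],[0.008,-0.128,0.001],0.0],[[0.117,-0.204,0.041],[0.008,-0.128,0.001],0.0]]'; python3 -c "
from h import *
go([362,-72,420],tool(-ez,uy))"
```

```text
time: 16.5
tool_pos: [396.3, 98.0, 413.1]
tcp_rot: [-3.133, -0.015, 2.998]
contact_force: [0.3, 1.0, 0.1]
grip_width: 7.6
shift [ 0.0097 -0.1732 -0.0053] turn [-0.0088 -0.0147 -0.0024] len 0.174 t 16.5
```

```bash
python3 -m pendant '[[[0.001,-0.015,-0.001],[-0.004,-0.007,0],0],[[0.003,-0.045,-0.002],[-0.009,-0.015,-0.002],0],[[0.005,-0.08,-0.003],[-0.009,-0.015,-0.002],0],[[0.007,-0.115,-0.004],[-0.009,-0.015,-0.002],0],[[0.009,-0.15,-0.005],[-0.009,-0.015,-0.002],0],[[0.01,-0.168,-0.005],[-0.009,-0.015,-0.002],0],[[0.01,-0.173,-0.005],[-0.009,-0.015,-0.002],0],[[0.01,-0.173,-0.005],[-0.009,-0.015,-0.002],0]]'; python3 -c "
from h import *
go([362,-72,278],tool(-ez,uy))
c=snap('top'); cv2.imwrite('pics/x.png',c['color'][:,:,::-1])
print(get_obs()['joint_positions'].round(3))"
```

```text
time: 17.17
tool_pos: [365.3, -70.6, 420.0]
tcp_rot: [3.14, 0.003, 2.999]
contact_force: [0.9, 0.8, 0.3]
grip_width: 0.7
shift [ 0.0035 -0.0021  0.142 ] turn [ 0.0015  0.0031 -0.001 ] len 0.142 t 17.17
[-0.396  0.04   1.866  0.003  1.233 -1.827]
```

```bash
python3 -m pendant '[[[0.001,0,0.01],[0,0,0],0],[[0.0015,-0.001,0.035],[0.001,0.003,-0.001],0],[[0.002,-0.001,0.065],[0.001,0.003,-0.001],0],[[0.003,-0.002,0.095],[0.001,0.003,-0.001],0],[[0.0035,-0.002,0.12],[0.001,0.003,-0.001],0],[[0.0035,-0.002,0.136],[0.001,0.003,-0.001],0],[[0.0035,-0.002,0.142],[0.001,0.003,-0.001],0],[[0.0035,-0.002,0.142],[0.001,0.003,-0.001],0]]'; python3 -c "
from h import *
go(np.array([361.7,-72,278])+198*ux,tool(-ez,uy))"
```

```text
time: 17.88
tool_pos: [361.8, -70.0, 276.7]
tcp_rot: [3.14, -0.004, 3.005]
contact_force: [-0.6, 0.7, 0.0]
grip_width: 0.4
shift [-0.1982 -0.0028 -0.0021] turn [ 0.0015 -0.0036  0.0044] len 0.198 t 17.88
```

```bash
python3 -m pendant '[[[-0.006,-0.001,-0.001],[0,0,0],0],[[-0.013,-0.001,-0.001],[0,0,0.004],0],[[-0.018,-0.001,-0.001],[0,0,0.004],0],[[-0.025,-0.001,-0.001],[0,0,0.004],0],[[-0.034,-0.002,-0.001],[0,0,0.004],0],[[-0.045,-0.002,-0.001],[0,0,0.004],0],[[-0.058,-0.002,-0.001],[0,0,0.004],0],[[-0.071,-0.002,-0.001],[0,0,0.004],0],[[-0.084,-0.002,-0.001],[0,0,0.004],0],[[-0.097,-0.002,-0.001],[0,0,0.004],0]]'
python3 -m pendant '[[[-0.013,0,0],[0,0,0],0],[[-0.026,0,0],[0,0,0],0],[[-0.038,0,0],[0,0,0],0],[[-0.048,-0.001,0],[0,0,0],0],[[-0.057,-0.001,0],[0,0,0],0],[[-0.065,-0.001,0],[0,0,0],0],[[-0.072,-0.001,0],[0,0,0],0],[[-0.078,-0.001,0],[0,0,0],0],[[-0.082,-0.001,0],[0,0,0],0],[[-0.082,-0.001,0],[0,0,0],0]]'
```

```text
time: 18.72
tool_pos: [458.7, -86.7, 278.7]
tcp_rot: [3.141, -0.0, 2.999]
contact_force: [-1.5, 0.3, 1.5]
grip_width: 0.2
time: 19.55
tool_pos: [539.2, -99.3, 278.4]
tcp_rot: [3.141, 0.0, 2.999]
contact_force: [0.3, -0.4, 0.2]
grip_width: 0.5
```

```bash
python3 -m pendant '[[[-0.003,0,0],[0,0,0],0],[[-0.006,0,0],[0,0,0],0],[[-0.009,0,0],[0,0,0],0],[[-0.012,0,0],[0,0,0],0],[[-0.014,0,0],[0,0,0],0],[[-0.014,0,0],[0,0,0],0]]'
python3 -m pendant '[[[-0.001,0,0],[0,0,0],0],[[-0.002,0,0],[0,0,0],0],[[-0.003,0,0],[0,0,0],0],[[-0.003,0,0],[0,0,0],0]]'
```

```text
time: 20.05
tool_pos: [552.8, -101.3, 278.4]
tcp_rot: [3.141, -0.0, 2.999]
contact_force: [0.2, -0.2, -1.0]
grip_width: 0.3
time: 20.38
tool_pos: [555.5, -101.6, 278.4]
tcp_rot: [3.141, -0.001, 2.999]
contact_force: [0.7, 0.3, -0.3]
grip_width: 0.1
```

```bash
python3 -m pendant '[[[-0.001,0,0],[0,0,0],0],[[-0.002,0,0],[0,0,0],0],[[-0.003,0,0],[0,0,0],0],[[-0.003,0,0],[0,0,0],0]]'
python3 -m pendant '[[[-0.001,0,0],[0,0,0],0],[[-0.002,0,0],[0,0,0],0],[[-0.002,0,0],[0,0,0],0]]'
python3 -m pendant '[[[-0.001,0,0],[0,0,0],0],[[-0.002,0,0],[0,0,0],0],[[-0.002,0,0],[0,0,0],0]]'
```

```text
time: 20.72
tool_pos: [557.7, -102.0, 278.4]
tcp_rot: [3.141, -0.003, 2.999]
contact_force: [-4.9, -0.4, 4.2]
grip_width: 0.3
time: 20.97
tool_pos: [558.5, -102.1, 278.4]
tcp_rot: [3.141, -0.008, 2.999]
contact_force: [-13.7, 0.6, 9.6]
grip_width: 0.6
time: 21.22
tool_pos: [559.3, -102.2, 278.4]
tcp_rot: [3.141, -0.012, 3.0]
contact_force: [-20.6, 1.7, 14.7]
grip_width: 0.4
```

It stops hard at the expected shut position. Back off, rise and look.

```bash
python3 -m pendant '[[[0.003,0,0],[0,0,0],0],[[0.01,0,0],[0,0,0],0],[[0.025,0,0],[0,0,0],0],[[0.05,0,0],[0,0,0],0],[[0.08,0,-0.01],[0,0,0],0],[[0.11,0,-0.03],[0,0,0],0],[[0.14,0,-0.06],[0,0,0],0],[[0.16,0,-0.09],[0,0,0],0],[[0.17,0,-0.1],[0,0,0],0],[[0.17,0,-0.1],[0,0,0],0]]'; python3 -c "
from h import *
t=snap('top');a=snap('scene')
p=cv2.resize(t['color'][100:245,170:370],(800,580),interpolation=cv2.INTER_CUBIC)
s=cv2.resize(a['color'][195:275,340:420],(240,240),interpolation=cv2.INTER_CUBIC); p[340:580,0:240]=s if False else p[340:580,0:240]
p=cv2.resize(p,(560,406)); s=cv2.resize(s,(240,240)); b=np.zeros((406,800,3),np.uint8); b[:,:560]=p; b[:240,560:]=s
cv2.imwrite('pics/fin.png',b[:,:,::-1])"
```

```text
time: 22.05
tool_pos: [392.9, -78.2, 381.2]
tcp_rot: [-3.141, 0.005, 2.999]
contact_force: [0.5, -0.4, -0.1]
grip_width: 0.4
```

View pics/fin.png

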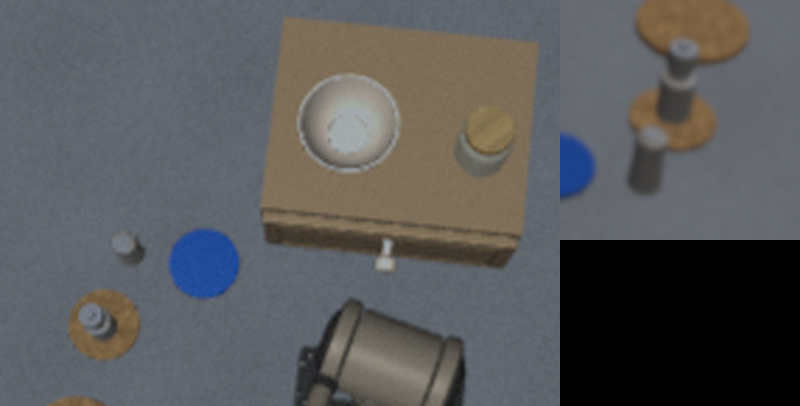

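The final view shows the mill upright on the small cork mat at (100,325) and the drawer shut, with the knob back at (385,262). The bowl, canister and salt look unmoved. Hand in.

```bash
python3 -c "
from plant import close_job
print(close_job())"
```

```text
the job is handed in; nothing more can be done
None
```

I opened the drawer by its knob and drew the mill out of the left bay along its axis. I set it upright on the small cork mat, touching down with about 6 N, then pushed the drawer shut against its stop. The job was handed in at about 22 s.

**Last checks**
- The final pictures show the mill standing near the middle of the mat, wholly on it.
- The drawer is shut: the knob is back where it started, and the push reached about 20 N against a hard stop at the expected position.
- The bowl, canister, salt and blue mat look unmoved.
- The arm was clear of everything when I handed in.

**What disagreed or was not checked**
- **Tool tilt:** joint 5 reached its range limit at the planned 30° tilt. I gripped at 22° instead and corrected for it when placing.
- **Unit angle:** the two estimates differed by about 1° (7.5° and 8.7°). The pull along the first gave a side force of about 13 N on the knob.
- **Jars:** they were in place before the mill was lifted. I did not look at them after that, and the shut drawer now hides them.
- **Right side:** the spoon and chopping board were not in the final picture. The arm did not go near them.

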